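# Set the length stop of the tile-cutting frame

## Robot

A 7-joint arm with a two-finger parallel gripper is mounted at the origin on the work surface. World frame = base frame: x ahead of the robot, y to its left, z up, the work surface at z = 0. Lengths are in mm, angles in rad, forces in N, time in s.
With the tool pointing down it reaches from about 400 to 925 mm from the base axis. Payload 4.1 kg.
Tool frame: the origin (TCP) lies between the finger pads; the fingertips stand 19 mm ahead of it and the grasp point (between the pads) is the TCP (arm.tips_ahead is the distance from the TCP to the fingertips, in mm); x points along the fingers, z is the direction in which the jaws open and shut, and the axes are right-handed (so a half turn about x gives the same grasp; the last joint's range is limited). The gripper opens to 85 mm and grips with 20 to 120 N. Pads are 22 mm wide; open, the fingers measure 114 mm over their backs; the gripper's body (76 mm by 85 mm) begins 54 mm behind the grasp point. The pads swing forward as they close: fully open they stand 13 mm farther back than shut.
Start: joints at [1.084, 0.398, 0.045, 1.537, -0.019, 1.207, -0.051], TCP at [245.837, -601.751, 250.347] pointing down, gripper open.
Joint ranges: [-2.82, 2.82], [-0.49, 2.23], [-1.37, 1.46], [0, 2.46], [-1.36, 4.5], [0.23, 2], [-2.94, 2.94]. Speed limits (rad/s): [2.57, 2.57, 3.14, 3.14, 3.14, 3.14, 3.14].

## Interface

Orientations are given as a unit quaternion [x, y, z, w].
In Python, from cell import status, vision, arm gives the robot as it stands.
- The arm moves only by the shell command python3 -m handwheel 'ROWS'. ROWS is a JSON object of lists of equal length, an entry for each row: "dp": the shift along the tool's x, y, z in m, a list of three; "rot": the turn, a rotation vector about the tool's x, y, z in rad, a list of three; "claw": the opening, from 0 (shut) to 1 (fully open). In form: {"dp": [[x, y, z], ...], "rot": [[rx, ry, rz], ...], "claw": [claw, ...]}. A call has 1 to 12 rows; each row shifts and turns the commanded pose from where the row before left it, along the tool's axes as they then stand; what a row does not reach is not made up. A row lasts 1/10 s, in which the tool goes at most 50 mm and 8.59 degrees, less where a joint would pass 70% of its speed; a pose out of reach is approached as far as the arm can. A call with a gripper value outside its range is refused whole. The fingers move at their own pace and stop on an object; the grip force is fixed at half the most. Time passes only in rows, so rows that do not move let the fingers close. It gives the time, the measured TCP pose, the force and the opening at its end, in the units of the state.
- status.get_state(): the state, without advancing time (a new reading comes with each control period).
- vision.snapshot(name): name is "side" or "top" or "wrist"; returns the picture (420x560x3 uint8, red, green, blue); there is no depth.
- vision.camera_params(name): a dict with "camera_matrix" (3x3 intrinsics, pixels), "xyz" and "attitude" of the camera in the world. Camera axes: x right, y down, z forward; pixel columns grow to the right and rows downward; lengths in mm; the calibration is good to about 2 mm. A picture is of the moment at which its call begins: read the wrist's pose just before it. camera_params takes no time and is no camera call; for the wrist camera it gives the pose at the moment of the call.
- arm.job_done(): hands the job in, once; it reports no verdict.
Trained networks look in the newest picture that a camera, given by its name, has taken for a name from the list of things; names that differ only in an ending like _2 or _b are one class to them, and where a whole thing is asked for, a point or a joint stands for the part that bears it (a point fixed in the world has none). Each returns a list of dicts, best first, with "conf" (0 to 1); they miss things now and then, are a little off and sometimes report something else, mostly with a low value. They report only what shows in the picture. A call takes as long as a camera call. They do not tell look-alikes from the thing itself.
- vision.cut_out(camera, target): "pixels" (420x560 bool, what is visible of it) and "pixel" ([column, row] in pixels, amid what is visible of it).
The state is a dict: "t": time; "joint_pos": joint angles; "dq": joint speeds; "joint_torque": joint torques, N m; "tool_pos": TCP position; "orientation": TCP orientation; "contact_force": force on the tool from outside, world axes, zero at the start; "moment": the same for the moment, N m; "gripper_width": finger opening in mm.
Only numpy, scipy, OpenCV 4.12 (cv2) and the standard library are available. Lean on these libraries where they do the work, as an engineer would, in place of code of your own. Each camera call takes 0.05 s, during which the arm holds its last target.

## Task

A fired sample tile lies in the notched wooden cutting frame, against its closed end. Set the frame's stop for that sample: lift the stop by its grip out of its notches and drop it, fully seated, into the first pair of notches past the sample's free end. Leave both tiles lying where they are.

Things in the scene. Friction and masses are not known exactly. Their poses are not given: they have to be found in the camera images.
- frame: Pale plywood frame fixed on the bench. Origin: mid-frame at bench level. Two 14 mm rails along y (inner faces x = +-55 mm, 46 mm high) joined by a 46 mm high fence (inner face y = +145) and an 8 mm high tie (y = -154); no floor. Five notch pairs at y = +55, +10, -35, -80, -125 mm, each 26 mm wide, floor 25 mm above the bench, open above, pointed teeth between.
- stop: Dark wooden stop, 0.16 kg. Origin: under mid-blade. Blade 94 (x) x 8 (y) mm hangs between the rails; cross bar 150 x 12 mm, 21-37 mm up, lies in the notches; grip block 44 (x) x 22 (y) mm, 37-83 mm up, is what to hold. Seated: axes as the frame's, origin 4 mm above the bench. Starts at the frame's y = -125; lift 22 mm or more to clear the teeth.
- short_tile: Loose pale fired-clay tile 70 mm long, 90 wide, 10 thick. Origin: underside, middle of one 90 mm end; it extends 70 mm along its -y. This or the long tile is the sample between the rails, origin end at the fence (frame x = 0, y = +142 mm), axes as the frame's; the other lies outside on the bench, 150 mm to the frame's +x.
- long_tile: Loose fired-clay tile like the short one but 160 mm long: it extends 160 mm from its origin along its -y. 90 mm wide, 10 mm thick.
Not all that is in view belongs to the job. Leave any green or purple look-alike of the stop alone.

How it is judged (in metres and radians):
On the way:
1. the stop has been lifted clear of the teeth (z of stop in the frame of frame above 0.027 m), for 0.1 s.
At the end, for the whole second after the job is handed in: The stop rests upright (8 degrees) in the first notches past the tile in the frame (frame y = +55 mm for the short tile, -35 mm for the long): within 11 mm along, 13 mm across and 10 degrees of yaw, its origin under 10 mm above the bench; that tile is still in place (((y of short_tile in the frame of frame between 0.1 and 0.16 m and x of short_tile in the frame of frame between -0.03 and 0.03 m and y of stop in the frame of frame between 0.044 and 0.066 m) or (y of long_tile in the frame of frame between 0.1 and 0.16 m and x of long_tile in the frame of frame between -0.03 and 0.03 m and y of stop in the frame of frame between -0.046 and -0.024 m)) and x of stop in the frame of frame between -0.013 and 0.013 m and z of stop in the frame of frame between -0.002 and 0.01 m and angle between the y axis of stop and the y axis of frame, either way round below 0.175 rad and angle between stop's own z axis and vertical below 0.14 rad and linear speed of stop below 0.02 m/s); the robot touches nothing.
It fails at once if the short tile is pushed more than 25 mm (distance of short_tile from where it was at the start of the episode above 0.025 m).
It fails at once if the long tile is pushed more than 25 mm (distance of long_tile from where it was at the start of the episode above 0.025 m).
It also fails if it takes over 32 s, if anything falls off the work surface, if the arm or the gripper's body presses on something with over 40 N, if the wrist force passes 120 N, or if a joint passes its speed limit or range.

## Working session

There is one attempt and no reset: what is moved stays moved. The work goes in short steps, Python scripts to look and compute and a shell command to move; the robot and the scene stay as the last step left them, time stands still between calls to the robot, and variables do not carry over. Pictures are saved under pics/ and viewed, and the job is handed in when it is done.

```bash
ls; mkdir -p pics; python3 - <<'E'
from cell import status, vision, arm
import cv2, numpy as np
np.set_printoptions(precision=4,suppress=True)
s=status.get_state(); print({k:np.round(v,4) for k,v in s.items()}, arm.tips_ahead)
for n in("top","side"):
    cv2.imwrite(f"pics/{n}0.png",vision.snapshot(n)[:,:,::-1])
    p=vision.camera_params(n);print(n,p)
E
```

```text
pics
{'t': np.float64(0.0), 'joint_pos': array([ 1.084 ,  0.3992,  0.045 ,  1.5379, -0.0187,  1.2069, -0.0507]), 'dq': array([ 0.0013, -0.    , -0.0002, -0.0015, -0.0009, -0.0012, -0.0002]), 'joint_torque': array([  0.0004, -47.5126,   1.3647, -25.4217,   0.0116,   0.0096,
        -0.    ]), 'tool_pos': array([ 245.5966, -601.1628,  249.264 ]), 'orientation': array([ 0.3946,  0.5876, -0.3939,  0.5864]), 'contact_force': array([ 0.1217, -0.2585, -0.6594]), 'moment': array([-0.0255,  0.0062,  0.0091]), 'gripper_width': np.float64(85.3932)} 19.0
top {'camera_matrix': array([[429.8979,   0.    , 280.1462],
       [  0.    , 429.8979, 212.8867],
       [  0.    ,   0.    ,   1.    ]]), 'xyz': array([408.7985, -36.9683, 930.3156]), 'attitude': array([-0.7022,  0.7087, -0.0422,  0.0539])}
side {'camera_matrix': array([[401.8906,   0.    , 270.7724],
       [  0.    , 401.8906, 206.5119],
       [  0.    ,   0.    ,   1.    ]]), 'xyz': array([423.9102, 557.8069, 590.2969]), 'attitude': array([-0.0775,  0.9116, -0.4022,  0.0355])}
```

View pics/top0.png

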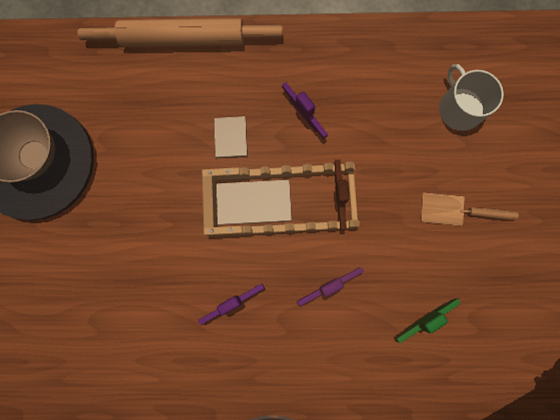

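View pics/side0.png

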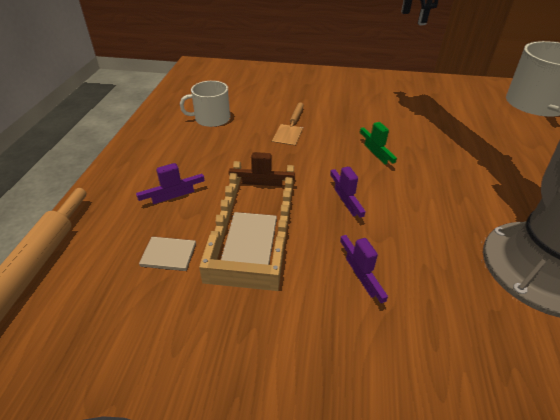

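The top view shows the frame at columns 203–358 and rows 165–237, with its fence on the left at col 208. The dark stop is at (342,195). The tile inside runs from col 217 to 291, about 160 mm, so it is the long one, and the short tile lies outside at (230,137). The stop look-alikes are three purple ones at (305,108), (233,304) and (331,288), and a green one at (430,322). Only the dark one in the frame fits the description. Next I enlarge that area and segment it.

```bash
cat > h.py <<'E'
from cell import status, vision, arm
import cv2, numpy as np
from scipy.spatial.transform import Rotation as R
np.set_printoptions(precision=3,suppress=True)
def proj(n,P,p=None):
    p=p or vision.camera_params(n); K=p["camera_matrix"]
    c=R.from_quat(p["attitude"]).inv().apply(np.atleast_2d(P)-p["xyz"]); u=c@K.T
    return u[:,:2]/u[:,2:]
def ray(n,uv,z,p=None):
    p=p or vision.camera_params(n); K=p["camera_matrix"]
    d=R.from_quat(p["attitude"]).apply(np.linalg.solve(K,[uv[0],uv[1],1]))
    return p["xyz"]+d*(z-p["xyz"][2])/d[2]
E
python3 - <<'E'
from h import *
im=vision.snapshot("top")
cv2.imwrite("pics/crop1.png",cv2.resize(im[155:247,195:367,::-1],None,fx=4.6,fy=4.6,interpolation=cv2.INTER_CUBIC))
for n,z in (("frame",46),("stop",80),("long_tile",10),("short_tile",10)):
    for d in vision.cut_out("top",n)[:5]:
        m=d["pixels"].astype(np.uint8); r=cv2.minAreaRect(cv2.findNonZero(m))
        print(n,round(d["conf"],2),d["pixel"],m.sum(),r,ray("top",d["pixel"],z))
        if n!="stop" : print([ray("top",c,z)[:2] for c in cv2.boxPoints(r)])
E
```

```text
frame 0.87 [269.4, 177.8] 3874 ((279.9256591796875, 198.353271484375), (68.88972473144531, 155.44927978515625), 86.76029968261719) [604.523  -0.897  46.   ]
[array([626.605, 144.939]), array([ 641.576, -182.653]), array([ 496.063, -186.04 ]), array([480.927, 134.354])]
stop 0.89 [228.0, 303.3] 549 ((231.2160186767578, 303.31201171875), (11.637179374694824, 72.60588836669922), 55.304847717285156) [348.819  79.412  80.   ]
stop 0.73 [431.0, 321.1] 953 ((429.8213195800781, 322.6343994140625), (19.67756462097168, 74.09453582763672), 58.24052047729492) [ 312.667 -311.271   80.   ]
stop 0.7 [341.2, 194.3] 536 ((342.0, 193.0), (68.0, 14.0), 90.0) [ 561.565 -146.063   80.   ]
stop 0.64 [306.8, 107.6] 763 ((306.69512939453125, 107.743896484375), (68.5602798461914, 17.022939682006836), 51.34019470214844) [743.957 -80.179  80.   ]
stop 0.57 [329.5, 287.8] 604 ((330.3999938964844, 286.8000183105469), (12.521980285644531, 73.34302520751953), 63.43495178222656) [ 377.083 -118.323   80.   ]
long_tile 0.68 [255.0, 201.9] 3038 ((253.6338348388672, 201.59234619140625), (41.47520446777344, 73.765380859375), 86.72950744628906) [559.458  32.092  10.   ]
[array([602.277, 118.31 ]), array([609.787, -42.843]), array([518.68 , -46.953]), array([511.124, 112.058])]
short_tile 0.72 [228.7, 133.4] 1238 ((230.5, 136.5), (41.0, 31.0), 90.0) [714.243  90.584  10.   ]
[array([754.951, 121.614]), array([753.956,  52.203]), array([659.872,  51.939]), array([660.735, 120.425])]
```

View pics/crop1.png

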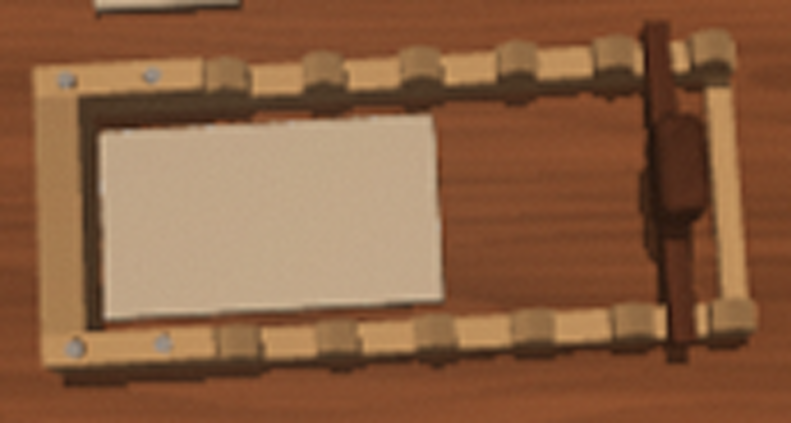

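The stop in the frame is confirmed: it is the dark brown one, with its bar across the last notch pair at crop (666,190) and its grip at crop (683,168). Next I fit the frame pose and zoom into the side view.

```bash
python3 - <<'E'
from h import *
from scipy.optimize import least_squares
C=lambda l:np.array(l)/4.6+[194.9,154.9]
uv=C([(80,97),(87,328),(323,70),(420,67),(518,62),(615,57),(337,333),(435,329),(533,325),(632,322)])
X=[(55,145,46),(-55,145,46)]+[(62,y,46) for y in(32.5,-12.5,-57.5,-102.5)]+[(-62,y,44) for y in(32.5,-12.5,-57.5,-102.5)]
X=np.array(X,float)
T=lambda q,X:np.c_[X[:,:2]@np.array([[np.cos(q[2]),np.sin(q[2])],[-np.sin(q[2]),np.cos(q[2])]])+q[:2],X[:,2]]
f=least_squares(lambda q:(proj("top",T(q,X))-uv).ravel(),[560,-20,0.04]); q=f.x
print(q,f.fun.reshape(-1,2))
np.save("q.npy",q)
print("tile pred",T(q,np.array([[45,142,10],[45,-18,10],[-45,-18,10],[-45,142,10.]])))
# stop from bar ends top view (top z=37+4=41)
a,b=[ray("top",C(p),41) for p in((655,22),(677,360))]
print("bar ends",a,b,np.linalg.norm(a-b),(a+b)/2,"pred",T(q,np.array([[75,-125,41],[-75,-125,41.],[0,-125,87]])))
g=ray("top",C((683,166)),87);print("grip top",g)
im=vision.snapshot("side");x0,y0,x1,y1=190,140,310,295;k=4
o=cv2.resize(im[y0:y1,x0:x1,::-1],None,fx=3.8,fy=3.8,interpolation=cv2.INTER_CUBIC)
c=[(75,-125,41),(-75,-125,41),(75,-125,25),(22,-136,87),(22,-114,87),(-22,-136,87),(-22,-114,87),(55,145,46),(-55,145,46),(45,-18,10),(-45,-18,10)]
for p in proj("side",T(q,np.array(c,float))): cv2.circle(o,tuple(int(v) for v in ((p-[x0,y0]+.5)*3.8)),3,(0,255,0),1)
cv2.imwrite("pics/side1.png",o)
o=cv2.resize(vision.snapshot("top")[155:247,195:367,::-1],None,fx=4.6,fy=4.6,interpolation=cv2.INTER_CUBIC)
for p in proj("top",T(q,np.array(c,float))): cv2.circle(o,tuple(int(v) for v in ((p-[195,155]+.5)*4.6)),3,(0,255,0),1)
cv2.imwrite("pics/top1.png",o)
E
```

```text
[561.586 -26.706   0.037] [[-0.342 -0.645]
 [-0.641  1.033]
 [ 0.002 -0.559]
 [ 0.253 -0.925]
 [ 0.31  -0.856]
 [ 0.607 -0.789]
 [-0.606  0.897]
 [-0.214  0.764]
 [ 0.203  0.63 ]
 [ 0.425  0.277]]
tile pred [[601.348 116.849  10.   ]
 [607.216 -43.044  10.   ]
 [517.276 -46.344  10.   ]
 [511.409 113.548  10.   ]]
bar ends [ 643.132 -144.827   41.   ] [ 486.907 -150.652   41.   ] 156.33362332556948 [ 565.02 -147.74   41.  ] pred [[ 641.12  -148.871   41.   ]
 [ 491.221 -154.372   41.   ]
 [ 566.17  -151.622   87.   ]]
grip top [ 566.949 -149.669   87.   ]
```

View pics/side1.png

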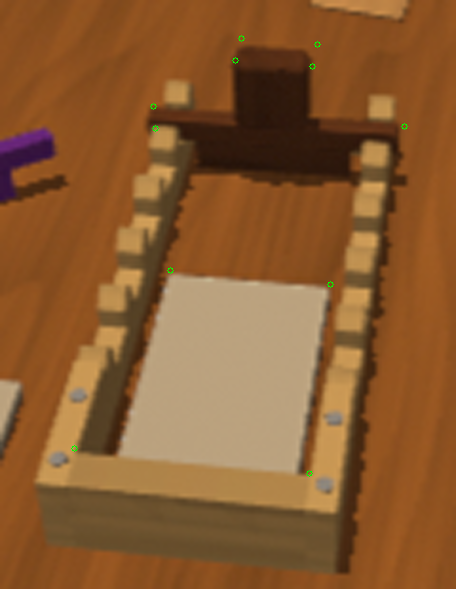

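View pics/top1.png

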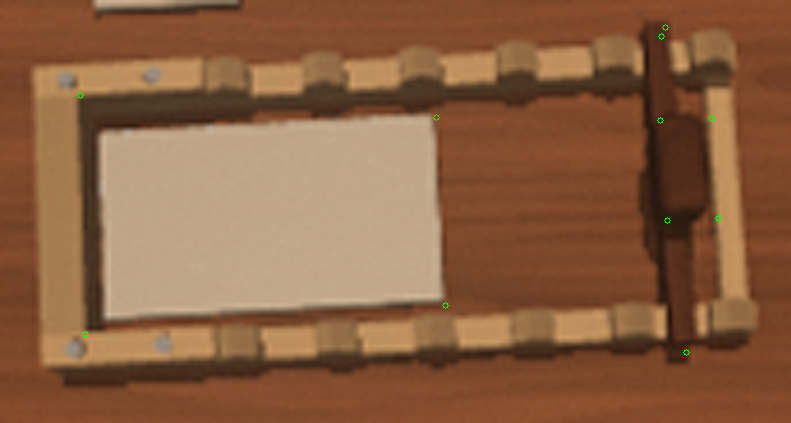

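The long tile in the frame matches its predicted corners to about 3 mm, so the target is frame y = -35. The stop sits 2–3 mm nearer +y than nominal. I'll move above it and refine with the wrist camera.

```bash
cat >> h.py <<'E'
def st():
    s=status.get_state(); M=R.from_quat(s["orientation"]).as_matrix()
    print("t",round(s["t"],2),"tcp",s["tool_pos"],"w",round(s["gripper_width"],1),"F",s["contact_force"]); return s,M
def togo(p,yaw,flip=1):
    s,M=st(); Y=np.array([-np.sin(yaw),np.cos(yaw),0])*flip; X=np.array([0,0,-1.]); G=np.c_[X,np.cross(Y,X),Y]
    print("M",M.tolist()); print("dp tool now mm",M.T@(np.array(p)-s["tool_pos"]),"rot",R.from_matrix(M.T@G).as_rotvec(), "dp in goal axes",G.T@(np.array(p)-s["tool_pos"]))
E
python3 - <<'E'
from h import *
for f in(1,-1): togo([566,-149,200],0.037,f)
print(vision.camera_params("wrist"))
E
```

```text
t 0.45 tcp [ 245.833 -601.717  250.25 ] w 85.3 F [-0.684 -0.881 -0.41 ]
M [[-4.339733232766596e-05, 0.925703223686003, 0.3782506308970461], [4.378541527633173e-05, 0.37825063264964087, -0.9257032229516022], [-0.9999999980997545, -2.3611189450878367e-05, -5.694736847994264e-05]]
dp tool now mm [  50.256  467.622 -297.976] rot [-2.791 -0.    -0.   ] dp in goal axes [  50.25  -336.695  440.564]
t 0.45 tcp [ 245.833 -601.717  250.25 ] w 85.3 F [-0.684 -0.881 -0.41 ]
M [[-4.339733232766596e-05, 0.925703223686003, 0.3782506308970461], [4.378541527633173e-05, 0.37825063264964087, -0.9257032229516022], [-0.9999999980997545, -2.3611189450878367e-05, -5.694736847994264e-05]]
dp tool now mm [  50.256  467.622 -297.976] rot [ 0.351 -0.     0.   ] dp in goal axes [  50.25   336.695 -440.564]
{'camera_matrix': array([[344.031,   0.   , 273.973],
       [  0.   , 344.031, 209.775],
       [  0.   ,   0.   ,   1.   ]]), 'xyz': array([ 322.496, -572.033,  373.922]), 'attitude': array([ 0.819, -0.55 , -0.09 ,  0.135])}
```

```bash
python3 -m handwheel '{"dp":[[0,0,0],[0,0,0],[0,0,0],[0,0.028,-0.037],[0,0.028,-0.037],[0,0.028,-0.037],[0,0.028,-0.037],[0,0.028,-0.037],[0,0.028,-0.037],[0,0.028,-0.037],[0,0.028,-0.037],[0,0.028,-0.037]],"rot":[[0.117,0,0],[0.117,0,0],[0.117,0,0],[0,0,0],[0,0,0],[0,0,0],[0,0,0],[0,0,0],[0,0,0],[0,0,0],[0,0,0],[0,0,0]],"claw":[1,1,1,1,1,1,1,1,1,1,1,1]}'; python3 -c "
from h import *
togo([566,-149,200],0.037,-1)"
```

```text
t: 1.65
tool_pos: [486.2, -258.1, 250.7]
orientation: [0.491, 0.509, -0.491, 0.509]
contact_force: [0.5, -0.2, -0.2]
gripper_width: 85.4
t 1.65 tcp [ 486.242 -258.11   250.672] w 85.4 F [ 0.469 -0.218 -0.205]
M [[0.0007183933840433365, 0.9993244232020038, 0.036744810557794216], [-0.0006019469759365736, 0.036745245525334286, -0.9993244841347184], [-0.9999995607852955, 0.0006957896703183586, 0.0006279378558065041]]
dp tool now mm [  50.664   83.678 -106.138] rot [-0.     0.001 -0.001] dp in goal axes [  50.672   83.739 -106.085]
```

```bash
python3 -m handwheel '{"dp":[[0.015,0.028,-0.035],[0.015,0.028,-0.035],[0.015,0.028,-0.036],[0,0,0]],"rot":[[0,0,0],[0,0,0],[0,0,0],[0,0,0]],"claw":[1,1,1,1]}'; python3 - <<'E'
from h import *
s,M=st(); p=vision.camera_params("wrist"); im=vision.snapshot("wrist"); print(p)
np.savez("w1.npz",im=im,**p)
cv2.imwrite("pics/w1.png",im[:,:,::-1])
for d in vision.cut_out("wrist","stop")[:3]: print(d["conf"],d["pixel"],d["pixels"].sum())
E
```

```text
t: 2.05
tool_pos: [567.9, -141.8, 203.3]
orientation: [0.489, 0.514, -0.486, 0.51]
contact_force: [-0.9, 0.0, 0.3]
gripper_width: 85.7
t 2.05 tcp [ 567.923 -141.778  203.279] w 85.7 F [-0.902  0.03   0.286]
{'camera_matrix': array([[344.031,   0.   , 273.973],
       [  0.   , 344.031, 209.775],
       [  0.   ,   0.   ,   1.   ]]), 'xyz': array([ 650.752, -140.126,  326.91 ]), 'attitude': array([ 0.715, -0.68 , -0.114,  0.116])}
0.79 [282.9, 190.1] 3260
0.79 [249.6, 358.4] 4058
0.55 [248.5, 15.1] 586
```

View pics/w1.png

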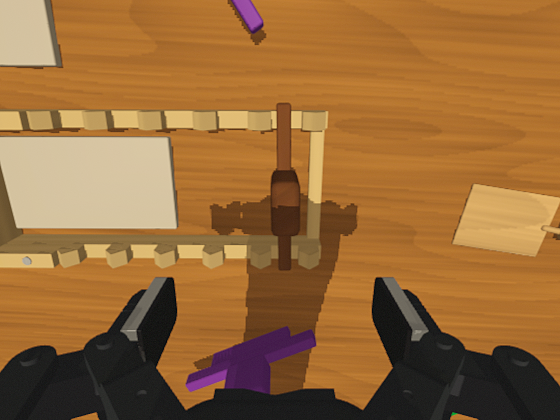

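The wrist view shows the stop's bar from (284,104) to (285,268), the grip at (285,203), and the tile's free end at column 175. The arm was still settling, so I'll retake the picture and measure from an enlargement.

```bash
python3 - <<'E'
from h import *
s,M=st(); p=vision.camera_params("wrist"); im=vision.snapshot("wrist"); 
s,M=st(); print(p["xyz"],p["attitude"])
np.savez("w1.npz",im=im,**p)
x0,y0,k=150,90,4
cv2.imwrite("pics/w2.png",cv2.resize(im[90:280,150:345,::-1],None,fx=3.1,fy=3.1,interpolation=cv2.INTER_CUBIC))
E
```

```text
t 2.15 tcp [ 565.679 -149.262  204.752] w 85.3 F [-0.48  -1.102  0.019]
t 2.2 tcp [ 565.231 -151.266  205.288] w 85.2 F [-0.36  -0.647  0.463]
[ 648.566 -147.661  328.35 ] [ 0.712 -0.683 -0.113  0.117]
```

View pics/w2.png

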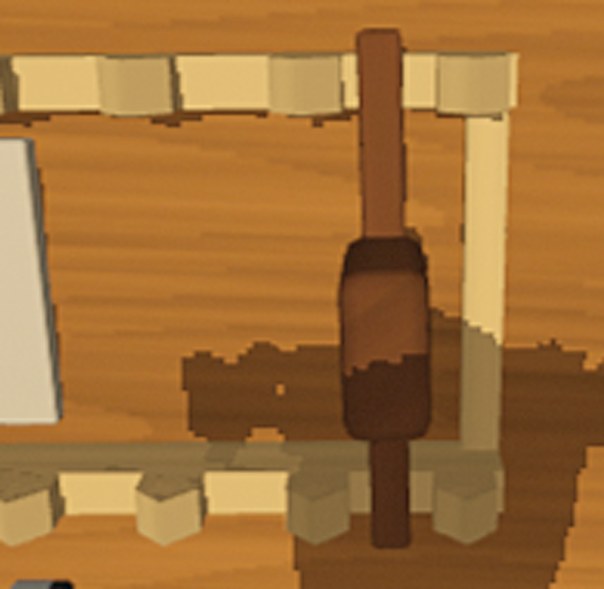

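```bash
python3 - <<'E'
from h import *
from scipy.optimize import least_squares
d=np.load("w1.npz"); p={k:d[k] for k in("camera_matrix","xyz","attitude")}
C=lambda l:np.array(l,float)/3.1+[149.7,89.7]
def T(q,X): X=np.array(X,float); c,s=np.cos(q[2]),np.sin(q[2]); return np.c_[X[:,0]*c-X[:,1]*s+q[0],X[:,0]*s+X[:,1]*c+q[1],X[:,2]]
def fit(X,uv,q0):
    f=least_squares(lambda q:(proj("",T(q,X),p)-uv).ravel(),q0); print(f.x,"res",np.abs(f.fun).max(),"\n",f.fun.reshape(-1,2).T); return f.x
X=[(75,6,41),(75,-6,41),(-75,6,41),(-75,-6,41),(22,11,87),(22,-11,87),(-22,11,87),(-22,-11,87)]
uv=C([(358,30),(403,30),(372,546),(410,546),(344,270),(428,270),(343,438),(431,438)])
print("stop");a=fit(X,uv,[566,-149,.04])
print("tile end");uvt=C([(31,139),(60,423)]);Xt=[(45,-160,10),(-45,-160,10)];t=fit(Xt,uvt,[566,110,.04])
print("frame teeth")
X=[(62,y,46) for y in(-57.5,-102.5,-147.5)]+[(-62,y,46) for y in(-12.5,-57.5,-102.5,-147.5)]
uv=C([(137,83),(308,83),(477,83),(27,510),(170,508),(318,506),(466,504)])
f=fit(X,uv,[561,-26,.037])
for n,z in(("frame",f),("from tile",t-[-142*np.sin(t[2]),142*np.cos(t[2]),0]),("top fit",np.load("q.npy"))):
    print(n,z,"stop in frame",(lambda v:[v[0]*np.cos(z[2])+v[1]*np.sin(z[2]),-v[0]*np.sin(z[2])+v[1]*np.cos(z[2])])(a[:2]-z[:2]),"target",T(z,[(0,-35,0)]))
togo([a[0],a[1],68],a[2],-1)
E
```

```text
stop
[ 570.2   -151.08     0.059] res 2.2345179591494855 
 [[-0.104  0.487 -0.381  0.204 -2.202  1.377  0.011  0.638]
 [-1.55  -1.838  0.785  0.579 -0.314 -0.854  2.235  1.753]]
tile end
[557.765 113.03    0.038] res 0.2996701535976456 
 [[ 0.001 -0.001]
 [-0.251  0.3  ]]
frame teeth
[565.096 -29.178   0.049] res 4.163790138531738 
 [[-1.545  0.076  2.395 -4.164 -0.786  1.018  2.861]
 [-1.955 -2.385 -2.814  2.078  2.405  2.732  3.059]]
frame [565.096 -29.178   0.049] stop in frame [np.float64(-0.8374596152970755), np.float64(-122.00514185872457)] target [[566.8   -64.137   0.   ]]
from tile [563.154 -28.868   0.038] stop in frame [np.float64(2.4016047556185534), np.float64(-122.39122547996816)] target [[564.483 -63.842   0.   ]]
top fit [561.586 -26.706   0.037] stop in frame [np.float64(4.046728345441373), np.float64(-124.60584880887167)] target [[562.87  -61.682   0.   ]]
t 2.2 tcp [ 565.231 -151.266  205.288] w 85.2 F [-0.36  -0.647  0.463]
M [[-0.0004324516481230001, 0.9993213844332514, 0.036831828626641416], [-0.0008853982750605116, 0.03683143500170863, -0.9993211002803902], [-0.9999995145276157, -0.000464768894353762, 0.0008688696152390207]]
dp tool now mm [137.286   5.036  -0.123] rot [-0.023  0.001  0.   ] dp in goal axes [137.288   4.971   0.109]
```

```bash
python3 -m handwheel '{"dp":[[0.03,0.001,0],[0.04,0.001,0],[0.03,0.001,0],[0.018,0,0],[0.01,0,0],[0.005,0,0],[0.003,0,0],[0,0,0],[0,0,0]],"rot":[[0,0,0],[0,0,0],[0,0,0],[0,0,0],[0,0,0],[0,0,0],[0,0,0],[0,0,0],[0,0,0]],"claw":[1,1,1,1,1,1,1,1,1]}'; python3 - <<'E'
from h import *
togo([568,-151,68],0.04,-1)
im=vision.snapshot("side")
cv2.imwrite("pics/s2.png",cv2.resize(im[100:300,170:350,::-1],None,fx=3,fy=3,interpolation=cv2.INTER_CUBIC))
E
```

```text
t: 3.1
tool_pos: [569.2, -150.9, 70.4]
orientation: [0.491, 0.508, -0.49, 0.51]
contact_force: [0.4, 0.3, 0.5]
gripper_width: 85.5
t 3.1 tcp [ 569.157 -150.855   70.352] w 85.5 F [0.356 0.266 0.453]
M [[0.0019127535793826422, 0.9993259485670738, 0.03666046773109738], [-0.0006210601513358394, 0.03666171486309913, -0.9993275403728175], [-0.9999979778269719, 0.0018886989741866422, 0.0006907663511815376]]
dp tool now mm [ 2.35  -1.166  0.1  ] rot [-0.003  0.001 -0.002] dp in goal axes [ 2.352 -1.162  0.098]
```

View pics/s2.png

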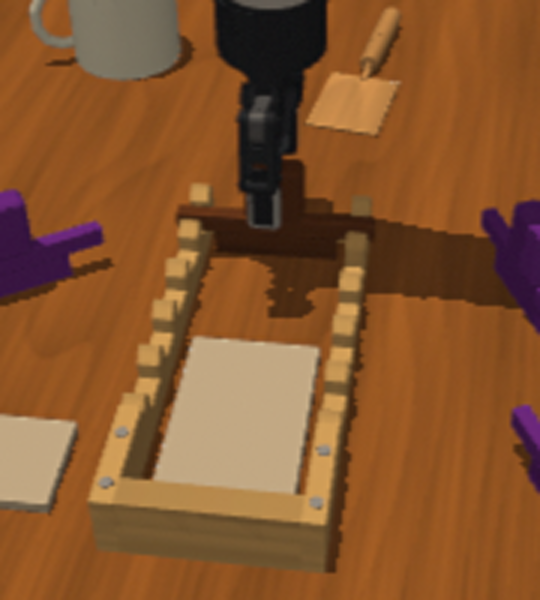

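The side view shows the near finger's tip at crop (264,225). The grip is partly hidden behind it, at crop columns 282–305. I'll check this against the projection.

```bash
python3 - <<'E'
from h import *
print((proj("side",[[569,-108,62],[569,-108,51],[570,-151,87],[592,-151,87],[548,-151,87],[548,-151,41],[592,-151,41],[566,-151,87]])-[170,100])*3)
E
```

```text
[[262.272 223.345]
 [262.652 235.475]
 [271.583 159.87 ]
 [241.856 156.966]
 [301.501 162.793]
 [301.678 213.613]
 [244.07  207.671]
 [277.009 160.4  ]]
```

The projection agrees: the grip's centre is at x≈567 and the TCP is at 569. Closing now.

```bash
python3 -m handwheel '{"dp":[[0.002,-0.001,0],[0,0,0],[0,0,0],[0,0,0],[0,0,0],[0,0,0],[0,0,0]],"rot":[[0,0,0],[0,0,0],[0,0,0],[0,0,0],[0,0,0],[0,0,0],[0,0,0]],"claw":[0.5,0,0,0,0,0,0]}'; python3 -c "
from h import *
st()"
```

```text
t: 3.85
tool_pos: [567.5, -150.6, 67.4]
orientation: [0.491, 0.509, -0.491, 0.509]
contact_force: [0.7, 0.4, 1.0]
gripper_width: 21.4
t 3.85 tcp [ 567.511 -150.603   67.399] w 21.4 F [0.656 0.42  1.044]
```

Gripped at 21.4 mm, and the block is 22 mm. Lifting 50 mm.

```bash
python3 -m handwheel '{"dp":[[-0.005,0,0],[-0.01,0,0],[-0.015,0,0],[-0.012,0,0],[-0.008,0,0],[0,0,0],[0,0,0]],"rot":[[0,0,0],[0,0,0],[0,0,0],[0,0,0],[0,0,0],[0,0,0],[0,0,0]],"claw":[0,0,0,0,0,0,0]}'; python3 - <<'E'
from h import *
togo([564.5,-63.5,117],0.038,-1)
p=vision.camera_params("wrist"); im=vision.snapshot("wrist"); 
cv2.imwrite("pics/w3.png",im[:,:,::-1])
E
```

```text
t: 4.55
tool_pos: [567.4, -150.6, 117.6]
orientation: [0.491, 0.509, -0.491, 0.509]
contact_force: [0.1, 0.4, -1.2]
gripper_width: 21.3
t 4.55 tcp [ 567.385 -150.6    117.569] w 21.3 F [ 0.062  0.436 -1.226]
M [[0.0003355268153852897, 0.9993193334530347, 0.03688844275296499], [-0.0002335850964596542, 0.036888522143755265, -0.9993193595503154], [-0.9999999164298761, 0.00032668185180412257, 0.0002458031912577763]]
dp tool now mm [  0.547   0.33  -87.147] rot [-0.001  0.    -0.   ] dp in goal axes [  0.569   0.426 -87.146]
```

View pics/w3.png

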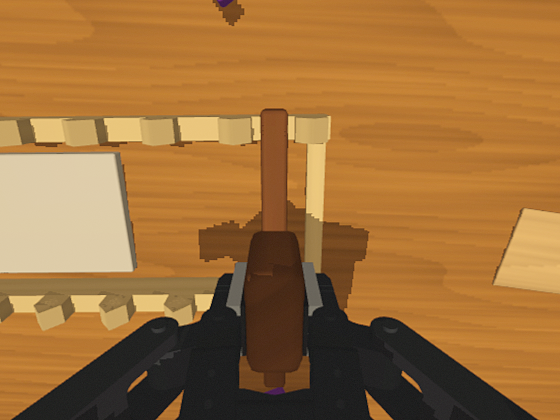

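The stop is held level and clear of the teeth. Carrying it along the frame to the notches at y = -35.

```bash
python3 -m handwheel '{"dp":[[0,0,-0.008],[0,0,-0.015],[0,-0.001,-0.02],[0,0,-0.02],[0,0,-0.013],[0,0,-0.008],[0,0,-0.003],[0,0,0],[0,0,0]],"rot":[[0,0,0],[0,0,0],[0,0,0],[0,0,0],[0,0,0],[0,0,0],[0,0,0],[0,0,0],[0,0,0]],"claw":[0,0,0,0,0,0,0,0,0]}'; python3 - <<'E'
from h import *
togo([564.5,-63.5,67.4],0.038,-1)
p=vision.camera_params("wrist"); im=vision.snapshot("wrist"); np.savez("w4.npz",im=im,**p)
cv2.imwrite("pics/w4.png",cv2.resize(im[90:340,120:420,::-1],None,fx=2.4,fy=2.4,interpolation=cv2.INTER_CUBIC))
im=vision.snapshot("top")
cv2.imwrite("pics/t4.png",cv2.resize(im[155:247,195:367,::-1],None,fx=4.6,fy=4.6,interpolation=cv2.INTER_CUBIC))
E
```

```text
t: 5.5
tool_pos: [563.2, -64.8, 117.3]
orientation: [0.491, 0.509, -0.491, 0.509]
contact_force: [0.3, -0.6, -1.3]
gripper_width: 21.5
t 5.5 tcp [563.235 -64.79  117.267] w 21.5 F [ 0.281 -0.562 -1.277]
M [[5.9932023957098846e-05, 0.9993703017715336, 0.0354823384971516], [-0.0007876734104123595, 0.035482374730866184, -0.9993699918719079], [-0.9999996879893269, 3.1945771721442195e-05, 0.0007893039443936378]]
dp tool now mm [49.866  1.308 -1.284] rot [-0.003  0.001 -0.   ] dp in goal axes [49.867  1.313 -1.241]
```

View pics/w4.png

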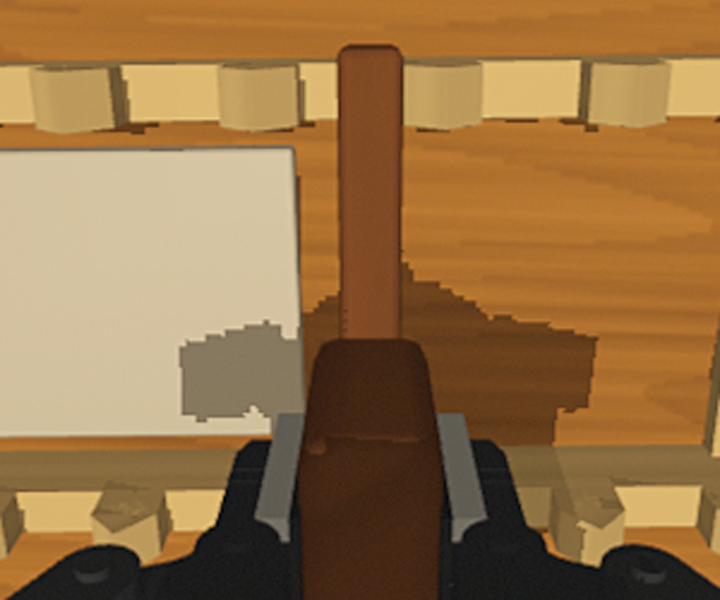

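View pics/t4.png

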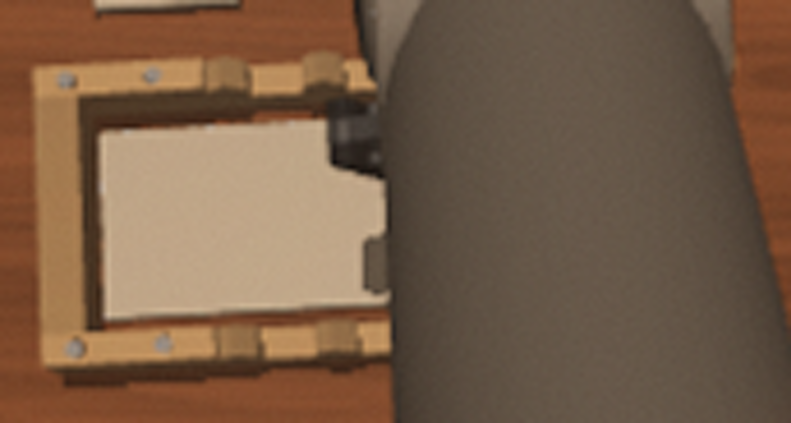

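At this height the bar (centre at crop column 371) is about 4 mm short of the notch centre (crop column 352). The carry measures 86 mm against the 90 mm needed, which agrees. I'll shift 4 mm more toward +y and then lower gently.

```bash
python3 -m handwheel '{"dp":[[0,0.001,-0.003],[0,0,-0.001],[0,0,0],[0.01,0,0],[0.01,0,0],[0,0,0],[0,0,0]],"rot":[[0,0,0],[0,0,0],[0,0,0],[0,0,0],[0,0,0],[0,0,0],[0,0,0]],"claw":[0,0,0,0,0,0,0]}'; python3 - <<'E'
from h import *
togo([564.1,-60.7,67.4],0.038,-1)
im=vision.snapshot("wrist")
cv2.imwrite("pics/w5.png",cv2.resize(im[90:340,120:420,::-1],None,fx=2.4,fy=2.4,interpolation=cv2.INTER_CUBIC))
im=vision.snapshot("side")
cv2.imwrite("pics/s5.png",cv2.resize(im[100:300,170:350,::-1],None,fx=3,fy=3,interpolation=cv2.INTER_CUBIC))
E
```

```text
t: 6.3
tool_pos: [563.6, -59.7, 96.5]
orientation: [0.49, 0.51, -0.491, 0.509]
contact_force: [-0.6, 0.5, -1.4]
gripper_width: 21.2
t 6.3 tcp [563.553 -59.673  96.513] w 21.2 F [-0.601  0.463 -1.413]
M [[-0.0014652827277781277, 0.9993206361403089, 0.03682552281579321], [3.678229072823225e-05, 0.03682561618408442, -0.9993217062786769], [-0.9999989257962187, -0.0014629343086175473, -9.07172415035018e-05]]
dp tool now mm [29.112  0.552  1.049] rot [-0.001 -0.     0.001] dp in goal axes [29.113  0.508  1.047]
```

View pics/w5.png

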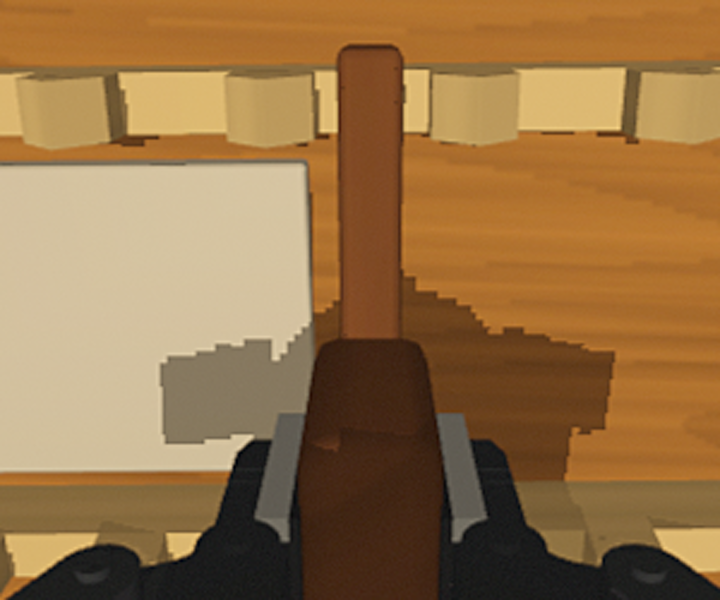

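View pics/s5.png

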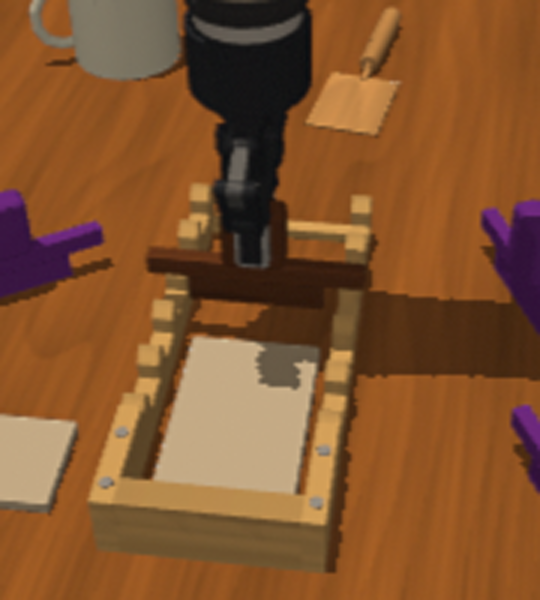

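The bar is now centred: column 371 against tooth edges at 315 and 432. The blade clears the tile's end. Lowering to the seat.

```bash
python3 -m handwheel '{"dp":[[0.005,0,0],[0.008,0,0],[0.006,0,0],[0.004,0,0],[0.003,0,0],[0.002,0,0],[0,0,0],[0,0,0]],"rot":[[0,0,0],[0,0,0],[0,0,0],[0,0,0],[0,0,0],[0,0,0],[0,0,0],[0,0,0]],"claw":[0,0,0,0,0,0,0,0]}'; python3 - <<'E'
from h import *
togo([564.1,-60.7,67.4],0.038,-1)
im=vision.snapshot("wrist")
cv2.imwrite("pics/w6.png",cv2.resize(im[90:340,120:420,::-1],None,fx=2.4,fy=2.4,interpolation=cv2.INTER_CUBIC))
E
```

```text
t: 7.2
tool_pos: [564.2, -59.7, 69.4]
orientation: [0.491, 0.509, -0.491, 0.509]
contact_force: [-0.7, 0.1, -0.9]
gripper_width: 21.3
t 7.2 tcp [564.246 -59.683  69.442] w 21.3 F [-0.698  0.118 -0.861]
M [[0.00037498909303396166, 0.9993197156511655, 0.0368777072776203], [-0.00013045168881392621, 0.036877758441336894, -0.9993197756047358], [-0.9999999211827655, 0.0003699232571109934, 0.00014419170176277474]]
dp tool now mm [ 2.042 -0.184  1.011] rot [-0.001  0.    -0.   ] dp in goal axes [ 2.042 -0.184  1.011]
```

View pics/w6.png

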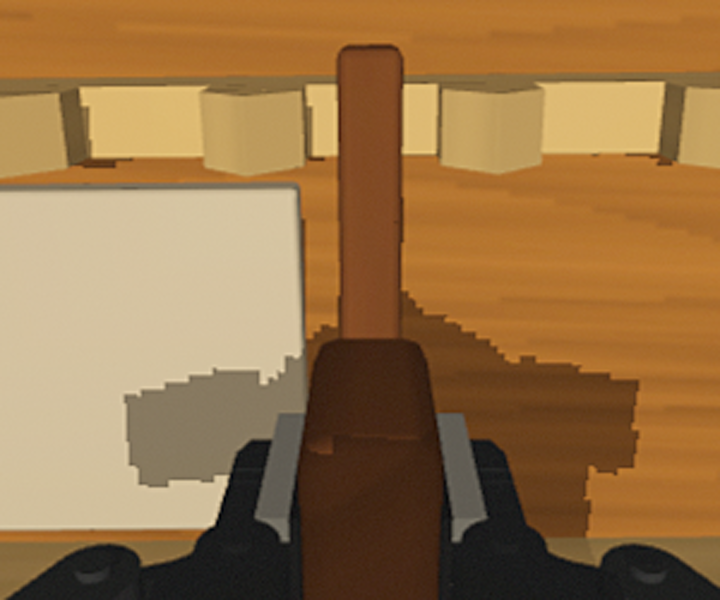

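The bar is in the notch and centred (370 against edges at 303 and 440), 2 mm short of seated. Lowering 2 mm and releasing.

```bash
python3 -m handwheel '{"dp":[[0.001,0,0],[0.001,0,0],[0,0,0],[0,0,0],[0,0,0],[0,0,0]],"rot":[[0,0,0],[0,0,0],[0,0,0],[0,0,0],[0,0,0],[0,0,0]],"claw":[0,0,0,0,0.2,0.3]}'; python3 -c "
from h import *
st()"
```

```text
t: 7.85
tool_pos: [564.2, -59.7, 67.5]
orientation: [0.491, 0.509, -0.491, 0.509]
contact_force: [-0.4, 0.5, 0.1]
gripper_width: 25.8
t 7.85 tcp [564.233 -59.697  67.46 ] w 25.8 F [-0.435  0.541  0.13 ]
```

```bash
python3 -m handwheel '{"dp":[[0,0,0],[0,0,0],[0,0,0],[-0.01,0,0],[-0.025,0,0],[-0.035,0,0],[-0.035,0,0],[-0.02,0,0],[-0.01,0,0],[0,0,0],[0,0,0]],"rot":[[0,0,0],[0,0,0],[0,0,0],[0,0,0],[0,0,0],[0,0,0],[0,0,0],[0,0,0],[0,0,0],[0,0,0],[0,0,0]],"claw":[0.6,0.8,0.8,0.8,0.8,0.8,0.8,0.8,0.8,0.8,0.8]}'; python3 - <<'E'
from h import *
st()
im=vision.snapshot("wrist")
cv2.imwrite("pics/w7.png",cv2.resize(im[80:300,60:400,::-1],None,fx=2.3,fy=2.3,interpolation=cv2.INTER_CUBIC))
im=vision.snapshot("side")
cv2.imwrite("pics/s7.png",cv2.resize(im[100:300,170:350,::-1],None,fx=3,fy=3,interpolation=cv2.INTER_CUBIC))
E
```

```text
t: 8.95
tool_pos: [563.3, -59.7, 201.4]
orientation: [0.49, 0.51, -0.491, 0.509]
contact_force: [-0.4, -0.6, -0.2]
gripper_width: 68.2
t 8.95 tcp [563.347 -59.666 201.415] w 68.2 F [-0.419 -0.59  -0.22 ]
```

View pics/w7.png

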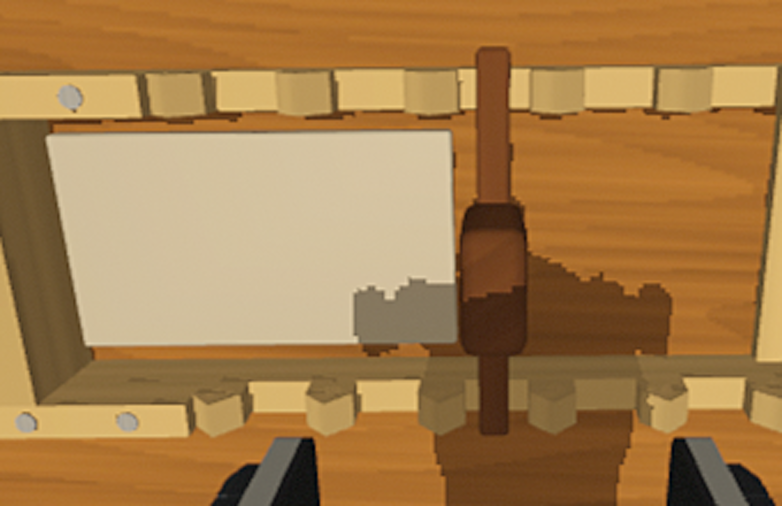

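View pics/s7.png

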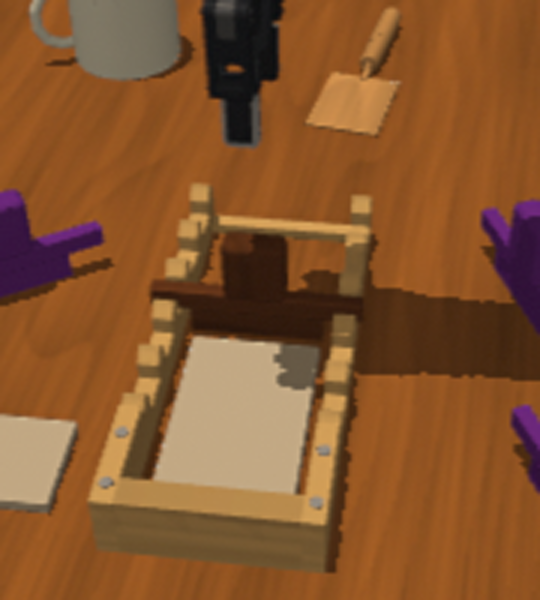

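The bar lies in the third notch pair from the fence (y = -35), between teeth at crop columns 433 and 558. It is level on both rails with equal overhang. The tile's end at column 453 is just short of it, neither tile has moved, and the gripper is clear.

```bash
python3 -c "
from h import *
print(arm.job_done())"
```

```text
the job is handed in; nothing more can be done
None
```

The stop now sits in the notch pair at frame y = -35 mm, the first one past the sample's free end, and the job is handed in. The sample is the long tile: it measured about 160 mm in the frame, with the short tile outside. I gripped the dark stop by its block, lifted it 50 mm, carried it 90 mm along the frame and released it. The arm was back up at TCP height 201 mm by t ≈ 9 s.

**Last checks:** In the final wrist and side pictures the bar lies level on both rails in the third notch pair from the fence. It is centred between the teeth with equal overhang on each side, and the gripper is clear. The tiles showed no visible movement. I judged the final pose from these pictures and the TCP reading, not from a numerical fit.

**Disagreements:**
- The camera fits of the frame differed by 2–4 mm, and the wrist-camera tooth fit had errors of up to 4 px.
- The first carry came up 4 mm short of the notch centre. I saw this in the wrist picture and corrected it before lowering.

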